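Shut up the candle table for the night

ROBOT

A 6-joint arm with a two-finger parallel gripper is mounted at the origin on a cart in front of the work surface, level with it; the furniture and walls round the work are solid. World frame = base frame: x ahead of the robot, y to its left, z up, the work surface at z = 0. Lengths are in m, angles in rad, forces in N, time in s.
With the tool pointing down it reaches from about 0.275 to 0.825 m from the base axis. Payload 4.9 kg.
Tool frame: the origin (TCP) lies midway between the tips of the shut fingers; the grasp point (between the pads) lies 19 mm behind it (grip_point_offset is the distance from the TCP to the grasp point, in m); z points along the fingers, x is the direction in which the jaws open and shut, and the axes are right-handed (so a half turn about z gives the same grasp; the last joint's range is limited). The gripper opens to 85 mm and grips with 20 to 120 N. Pads are 22 mm wide; open, the fingers measure 114 mm over their backs; the gripper's body (76 mm by 85 mm) begins 54 mm behind the grasp point. The pads swing forward as they close: fully open they stand 13 mm farther back than shut.
Start: joints at [-1.441, 0.326, -0.193, 1.052, 0, 1.437], TCP at [0.143, -0.531, 0.231] pointing down, gripper open.
Joint ranges: [-2.65, 2.65], [-0.97, 1.79], [-1.3, 1.35], [-1.93, 2.1], [-1.47, 1.37], [-3.14, 3.14]. Speed limits (rad/s): [2.57, 2.57, 3.14, 3.14, 3.14, 3.14].

INTERFACE

Orientations are given as a rotation vector (axis times angle).
In Python, from cell import * gives the robot as it stands. Calls block until the motion is done:
- movep(position, orientation): joint-space move of the TCP to a pose.
- move_l(position, velocity=0.15, rot=None, until_force=None): straight line of the TCP; rot=None keeps the orientation; velocity is the mean speed in m/s. With until_force (N) it stops when the force on the tool has changed by that much, and returns True; else False.
- set_joints(angles): joint-space move.
- let_go() and grab(newtons=None): open the fingers fully, or close them until they stop; newtons is the grip in N (None keeps the last).
- sleep(seconds).
- ik(position, orientation): joint angles nearest the present ones, or None.
- get_state(): the state.
- grab_frame(name): name is "scene" or "top" or "wrist"; returns a dict with "img" (420x560x3 uint8, red, green, blue), "fx", "fy", "cx", "cy" (pixels), "cam_to_world" (4x4, takes a point from camera to world coordinates); the wrist camera has in their place "T_tool_cam" (4x4, takes a point from camera to tool coordinates, whose origin is the TCP and whose axes are the tool frame's). Camera axes: x right, y down, z forward; pixel columns grow to the right and rows downward; lengths in m; the calibration is good to about 2 mm. The wrist camera is an equidistant fisheye: a pixel r from the principal point sees the ray r / f radians off the axis. A picture is of the moment at which its call begins: read the wrist's pose just before it. There is no depth.
A pose or a line that the arm cannot do raises MotionError and nothing moves.
- sign_off(): hands the job in, once; it reports no verdict.
Trained networks look in the newest picture that a camera, given by its name, has taken for a name from the list of things; names that differ only in an ending like _2 or _b are one class to them, and where a whole thing is asked for, a point or a joint stands for the part that bears it (a point fixed in the world has none). Each returns a list of dicts, best first, with "score" (0 to 1); they miss things now and then, are a little off and sometimes report something else, mostly with a low value. They report only what shows in the picture. A call takes as long as a camera call. They do not tell look-alikes from the thing itself.
- spot_in(camera, name): "centre" ([column, row] in pixels, amid what is visible of it).
- silhouettes(camera, name): "mask" (420x560 bool, what is visible of it) and "centre" ([column, row] in pixels, amid what is visible of it).
- tip_of(camera, name): "centre" ([column, row] in pixels: a listed point, or the origin of a listed thing).
The state is a dict: "clock": time; "q": joint angles; "joint_velocities": joint speeds; "tau": joint torques, N m; "position": TCP position; "eef_rot": TCP orientation; "contact_force": force on the tool from outside, world axes, zero at the start; "wrist_torque": the same for the moment, N m; "finger_gap": opening from 0.0 (shut) to 1.0 (fully open).
Only numpy, scipy, OpenCV 4.12 (cv2) and the standard library are available. Lean on these libraries where they do the work, as an engineer would, in place of code of your own. Each camera call takes 0.05 s, during which the arm holds its last target.

TASK

It is closing time at the candle table: shut what was left open. Push the drawer of the wooden plinth gently home with the fingertips until its front is flush, without slamming it or upsetting the two candle jars that stand in it, and fold the lid of the brass-coloured wax tin over with a fingertip and press it fully closed, in whichever order suits you. Do it all by pushing only: pick nothing up, leave the tin where it stands without shoving it along the table, and do not disturb the loose jars and the card holder round about.

Things in the scene. Friction and masses are not known exactly. Their poses are not given: they have to be found in the camera images.
- wax_tin: Flat brass-coloured hinged tin of green wax melts, loose on the table to the right of the plinth or on the left beyond the open drawer, 61 mm along its x, 88 mm along its y, 22 mm tall when shut, about 0.2 kg with its wax. Origin: centre of its underside; z up; the hinge runs along y at its +x side, the lid's free edge comes down at its -x side (x = -31 mm). The walls are 18 mm high. Pushed hard or fast the light tin slides on the table.
- tin_hinge (a point): Middle of the tin's hinge line, 29 mm along +x from the tin's centre and 18 mm above the table. The axes are the tin's.
- lid_edge (a point): Middle of the free edge of the tin's lid, 60 mm from the hinge line; it moves with the lid. The lid is a plate 4 mm thick, 59 mm long from hinge to edge and 88 mm wide; this point lies at mid-thickness. Axes: those of the tin when the lid is shut, turning with the lid (x then points from the edge to the hinge, z out of the lid's outer face).
- wax_tin_lid (a joint): Opening of the tin's lid in rad: 0 shut, 1.57 standing upright above the hinge, 1.83 the stop, leaning outward over the +x side. The hinge is stiff and damped: the lid stays where it is left and does not fall shut, it has to be pushed all the way; turning it at about 0.4 rad/s takes about 0.8 N at 45 mm from the hinge.
- plinth_box: Walnut display plinth, a fixed box standing on the table, 295 mm along x, 296 mm along y, 195 mm tall, with a dark sign board standing upright on the rear part of its top, up to 0.53 m above the table (226 mm wide, square to the robot, its board some 60 mm behind the plinth's centre as the robot sees it). Origin: centre of its underside; z up; the drawer is in its -x face (137 mm from the origin) and slides out along -x.
- drawer_front (a point): Middle of the top edge of the drawer's outer front face, 181 mm above the table; it moves with the drawer. Axes are the plinth's: x points inward (the way to push), y along the front, z up. The flat front is 267 mm wide and reaches from 14 to 181 mm above the table; a brass knob 26 mm across stands out 21 mm in its middle, from 90 to 116 mm above the table.
- plinth_box_drawer (a joint): How far the drawer stands out, in m: 0 shut with its front flush with the plinth, 0.12 fully out. It takes about 2 N to slide, and stays where it is left.
- stock_left: Pale green lidded candle jar, 69 mm across, 82 mm tall, 0.3 kg, standing loose in the drawer just behind its front, in the left half as seen facing the drawer. Its foot is 25 mm above the table; the drawer's side walls reach 131 mm above the table. Origin: centre of its underside, z up.
- stock_right: Same kind of jar, standing loose in the other half of the drawer. Origin: centre of its underside, z up.
- display_jar: Pale green lidded candle jar, 69 mm across, 82 mm tall, standing loose on the table in front of the plinth's near corner. Not to be disturbed. Origin: centre of its underside, z up.
- tester: Open tester candle in a glass, 67 mm across, 74 mm tall, standing loose on the table at the left. Not to be disturbed. Origin: centre of its underside, z up.
- card_holder: Flat clear tray of scent cards with its lid shut, 65 x 92 x 19 mm, lying loose on the table, right of the plinth or in front of it on the left, wherever the tin is not (the two change places from one day to the next). Not to be disturbed. Origin: centre of its underside, z up.
Things that resemble listed ones, but are neither listed nor needed, are in the scene too. Leave any purple or turquoise look-alike of the stock_left alone.

How it is judged:
At the end, for the whole second after the job is handed in: The drawer is home to within 4 mm, the tin's lid is shut to within 0.06 rad (about 3 mm at its edge), the tin lies flat within 20 mm of where it stood, and the two jars in the drawer stand upright (within 0.1 rad); all of them at rest (value of joint plinth_box_drawer below 0.004 m and value of joint wax_tin_lid below 0.06 rad and distance of wax_tin from where it was at the start of the episode below 0.02 m and angle between wax_tin's own z axis and vertical below 0.05 rad and angle between each of stock_left, stock_right's own z axis and vertical below 0.1 rad and linear speed of each of wax_tin, stock_left, stock_right below 0.02 m/s); the robot touches nothing.
It fails at once if the drawer is slammed (moves shut faster than 0.3 m/s) (velocity of joint plinth_box_drawer below -0.3 m/s).
It fails at once if a jar in the drawer tips over (more than 0.3 rad) or is lifted by more than 20 mm (angle between any of stock_left, stock_right's own z axis and vertical above 0.3 rad or height (world z) of any of stock_left, stock_right above 0.046 m).
It fails at once if the tin is lifted (15 mm), tipped up (0.3 rad) or carried off (30 mm) (height (world z) of wax_tin above 0.015 m or angle between wax_tin's own z axis and vertical above 0.3 rad or distance of wax_tin from where it was at the start of the episode above 0.03 m).
It fails at once if a bystander (jar before the plinth, tester candle, card holder) is moved by more than 15 mm (distance of any of display_jar, tester, card_holder from where it was at the start of the episode above 0.015 m).
It also fails if it takes over 64 s, if anything falls off the work surface, if the arm or the gripper's body presses on something with over 40 N, if the wrist force passes 120 N, or if a joint passes its speed limit or range.

## Working session

There is one attempt and no reset: what is moved stays moved. The work goes in short steps, each a Python script; the robot and the scene stay as the last script left them, time stands still between calls to the robot, and variables do not carry over. Pictures are saved under pics/ and viewed, and the job is handed in when it is done.

```bash
mkdir -p pics; ls
python3 - <<'E'
from cell import *
import cv2,numpy as np
for c in ["scene","top","wrist"]:
    f=grab_frame(c); cv2.imwrite(f"pics/{c}0.png",f["img"][:,:,::-1])
    print(c,f["fx"],f["cx"],f["cy"],np.round(f.get("cam_to_world",f.get("T_tool_cam")),3).tolist())
    for n in ["wax_tin","tin_hinge","lid_edge","plinth_box","drawer_front","stock_left","display_jar","tester","card_holder"]:
        try: print(n,[(np.round(d["centre"]).tolist(),round(d["score"],2)) for d in tip_of(c,n)[:3]])
        except Exception as e: print(n,e)
s=get_state(); print(s["clock"],s["position"],s["eef_rot"])
E
```

```text
pics
scene 500.6921913902653 278.3738964430402 201.30500519218694 [[-0.511, -0.403, 0.76, -0.732], [-0.859, 0.264, -0.437, 0.746], [-0.025, -0.876, -0.481, 0.907], [0.0, 0.0, 0.0, 1.0]]
wax_tin [([187.0, 275.0], 0.97)]
tin_hinge [([193.0, 277.0], 0.57)]
lid_edge [([198.0, 261.0], 0.86)]
plinth_box [([274.0, 208.0], 0.87)]
drawer_front [([259.0, 193.0], 0.8)]
stock_left [([269.0, 276.0], 0.73), ([198.0, 242.0], 0.63)]
display_jar [([321.0, 241.0], 0.58)]
tester [([145.0, 244.0], 0.72)]
card_holder []
top 508.6755118292106 281.03304811916723 215.9564809150018 [[-0.027, -0.991, 0.132, 0.276], [-1.0, 0.027, 0.003, 0.039], [-0.006, -0.132, -0.991, 1.904], [0.0, 0.0, 0.0, 1.0]]
wax_tin [([194.0, 238.0], 0.8)]
tin_hinge [([195.0, 245.0], 0.59)]
lid_edge [([193.0, 248.0], 0.64)]
plinth_box []
drawer_front [([257.0, 219.0], 0.89)]
stock_left [([270.0, 200.0], 0.86), ([218.0, 194.0], 0.81), ([247.0, 270.0], 0.67)]
display_jar [([309.0, 253.0], 0.71)]
tester [([178.0, 181.0], 0.69), ([392.0, 227.0], 0.54)]
card_holder [([391.0, 228.0], 0.8), ([312.0, 253.0], 0.17)]
wrist 325.19226210127806 279.5312194531146 203.11820111533973 [[1.0, 0.001, 0.0, -0.001], [-0.001, 0.959, 0.283, -0.073], [0.0, -0.283, 0.959, -0.142], [0.0, 0.0, 0.0, 1.0]]
wax_tin []
tin_hinge []
lid_edge []
plinth_box []
drawer_front []
stock_left []
display_jar []
tester []
card_holder []
1.5 [ 0.14342834 -0.53100714  0.23128244] [ 2.49428802e+00 -1.90996251e+00  4.25400673e-05]
```

View pics/scene0.png

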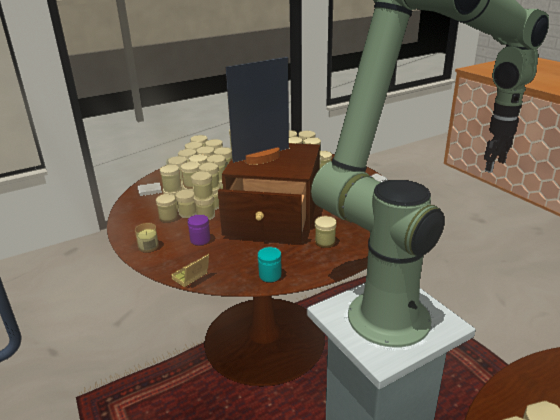

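View pics/top0.png

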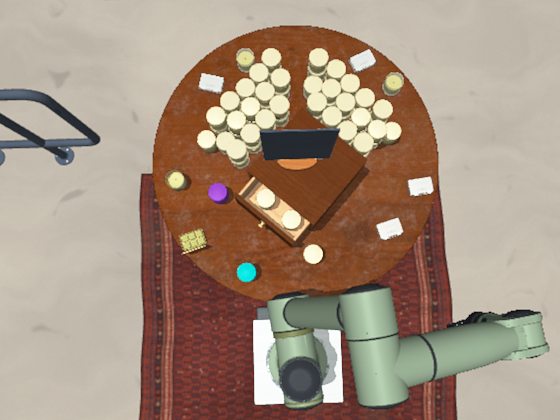

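Run:
```python
import cv2
a=cv2.imread("pics/top0.png")[130:310,140:420]; cv2.imwrite("pics/top0z.png",cv2.resize(a,None,fx=2.85,fy=2.85,interpolation=cv2.INTER_CUBIC))
a=cv2.imread("pics/scene0.png")[150:340,100:360]; cv2.imwrite("pics/scene0z.png",cv2.resize(a,None,fx=3,fy=3,interpolation=cv2.INTER_CUBIC))
```

```text
(no output)
```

View pics/top0z.png

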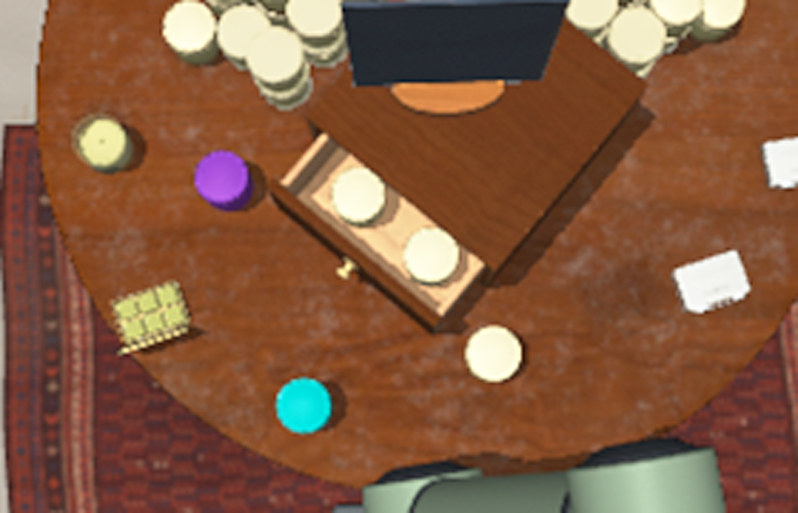

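View pics/scene0z.png

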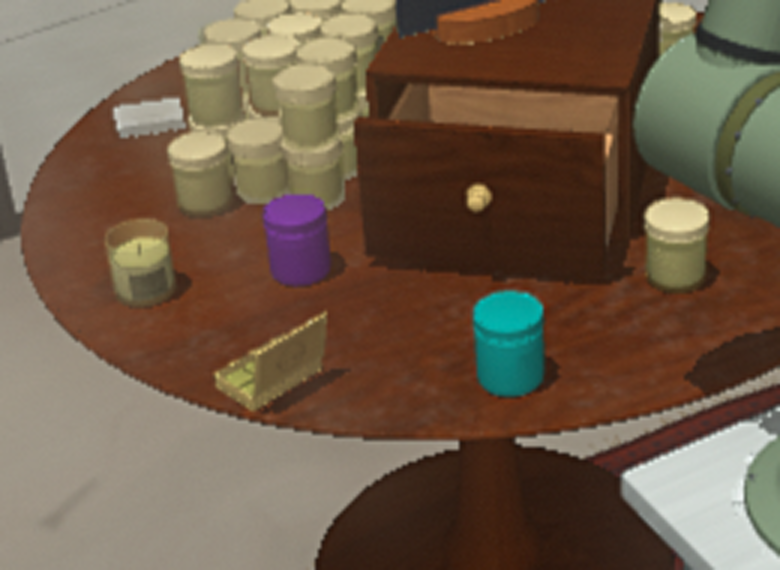

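```bash
cat > h.py <<'E'
import numpy as np,cv2
from scipy.optimize import least_squares
from scipy.spatial.transform import Rotation as R
def bp(f,px,z):
    T=f["cam_to_world"];d=T[:3,:3]@np.array([(px[0]-f["cx"])/f["fx"],(px[1]-f["cy"])/f["fy"],1]);o=T[:3,3]
    return o+d*(z-o[2])/d[2]
def proj(f,P,T=None):
    T=f["cam_to_world"]; p=(np.atleast_2d(P)-T[:3,3])@T[:3,:3]
    return np.c_[f["fx"]*p[:,0]/p[:,2]+f["cx"],f["fy"]*p[:,1]/p[:,2]+f["cy"]]
def projw(f,P,pos,rot):  # wrist fisheye
    w=R.from_rotvec(rot).as_matrix(); tt=(np.atleast_2d(P)-pos)@w
    T=f["T_tool_cam"]; p=(tt-T[:3,3])@T[:3,:3]
    rxy=np.hypot(p[:,0],p[:,1]);th=np.arctan2(rxy,p[:,2])
    return np.c_[f["fx"]*th*p[:,0]/rxy+f["cx"],f["fy"]*th*p[:,1]/rxy+f["cy"]]
def tinpts(x,y,yaw,th):
    a=np.array([[sx*.0305,sy*.044,z] for sx in(-1,1) for sy in(-1,1) for z in(0,.018)])
    c,s=np.cos(th),np.sin(th);l=[]
    for r in(0.001,.060):
        for o in(-.0,.004):
            for sy in(-1,1): l.append([.029-r*c+o*s,sy*.044,.018+r*s+o*c])
    M=R.from_euler("z",yaw).as_matrix();t=np.array([x,y,0])
    return a@M.T+t,np.array(l)@M.T+t
E
python3 - <<'E'
from cell import *
from h import *
import pickle
F={};M={}
for c in("top","scene"):
    F[c]=grab_frame(c); M[c]=[(d["mask"],d["score"]) for d in silhouettes(c,"wax_tin")[:1]]
    F[c+"d"]=[(d["mask"],d["score"]) for d in silhouettes(c,"drawer_front")[:1]]
pickle.dump((F,M),open("d.pkl","wb"))
for c in M: print(c,[(m.sum(),s) for m,s in M[c]],[(m.sum(),s) for m,s in F[c+"d"]])
for n,c,px in [("L","top",(235.4,195.6)),("R","top",(294.4,244)),("L","scene",(219.3,190)),("R","scene",(303.3,195.3)),("mid","top",(257,219)),("mid","scene",(259,193))]: print(n,c,bp(F[c],px,.181).round(3))
for n,px in [("a",(113,298)),("b",(175,281)),("c",(190,325)),("d",(125,340))]: print(n,bp(F["top"],(140+px[0]/2.85,130+px[1]/2.85),.018).round(3))
for n in ["display_jar","tester"]:
    for c in("top","scene"):
        print(n,c,[bp(F[c],d["centre"],0).round(3) for d in tip_of(c,n)[:2]])
def res(p):
    o=[]
    a,l=tinpts(*p)
    for c in("top","scene"):
        m=M[c][0][0].astype(np.uint8);S=4
        r=np.zeros((420*S,560*S),np.uint8)
        for q in(a,l):
            h=cv2.convexHull((proj(F[c],q)*S+S/2).astype(np.float32).round().astype(np.int32));cv2.fillConvexPoly(r,h,1)
        r=cv2.resize(r.astype(np.float32),(560,420),interpolation=cv2.INTER_AREA)
        o.append(np.minimum(r,m).sum()/np.maximum(r,m).sum())
    return -sum(o)
from scipy.optimize import differential_evolution
c0=bp(F["top"],(194,238),.01)
r=differential_evolution(res,[(c0[0]-.04,c0[0]+.04),(c0[1]-.04,c0[1]+.04),(np.pi-.6,np.pi+.8),(1.1,1.83)],seed=1,maxiter=60,popsize=10)
print(r.x,r.fun)
a,l=tinpts(*r.x)
for c in("top","scene"):
    im=F[c]["img"][:,:,::-1].copy();S=4
    cc=proj(F[c],a.mean(0))[0].astype(int)
    im=cv2.resize(im[cc[1]-50:cc[1]+50,cc[0]-60:cc[0]+60],None,fx=6,fy=6,interpolation=cv2.INTER_NEAREST)
    for q,col in((a,(0,0,255)),(l,(255,0,0))):
        h=cv2.convexHull(((proj(F[c],q)-cc+[60,50]+.5)*6).astype(np.float32)).astype(np.int32);cv2.polylines(im,[h],True,col,1)
    cv2.imwrite(f"pics/fit_{c}.png",im)
s=get_state();print(s["clock"])
E
```

```text
top [(np.int64(410), 0.9)] [(np.int64(1631), 0.8)]
scene [(np.int64(598), 0.88)] [(np.int64(4865), 0.76)]
L top [0.58  0.199 0.181]
R top [0.408 0.001 0.181]
L scene [0.581 0.204 0.181]
R scene [0.405 0.002 0.181]
mid top [0.497 0.126 0.181]
mid scene [0.493 0.109 0.181]
a [0.467 0.424 0.018]
b [0.487 0.343 0.018]
c [0.429 0.323 0.018]
d [0.412 0.408 0.018]
display_jar top [array([ 0.392, -0.066,  0.   ])]
display_jar scene [array([ 0.391, -0.063,  0.   ])]
tester top [array([0.674, 0.429, 0.   ])]
tester scene [array([0.669, 0.431, 0.   ])]
[0.44687685 0.37616786 3.45707755 1.75202222] -1.7828364372253418
2.0
```

View pics/fit_top.png

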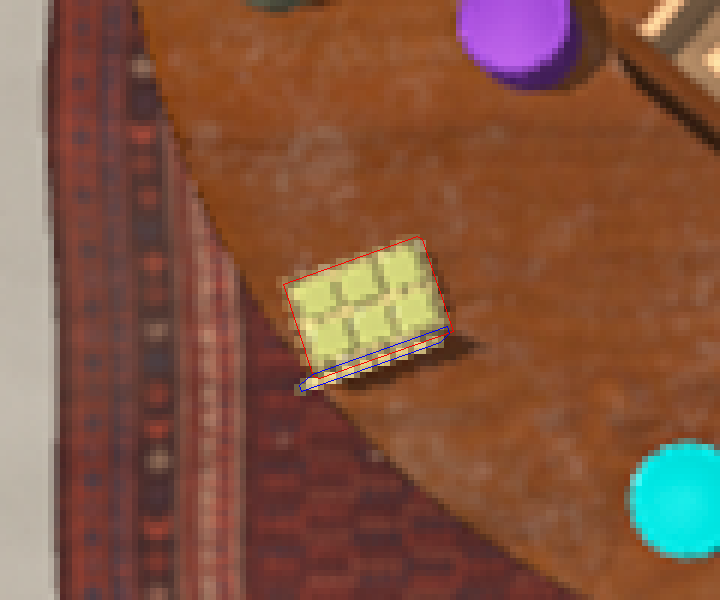

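View pics/fit_scene.png

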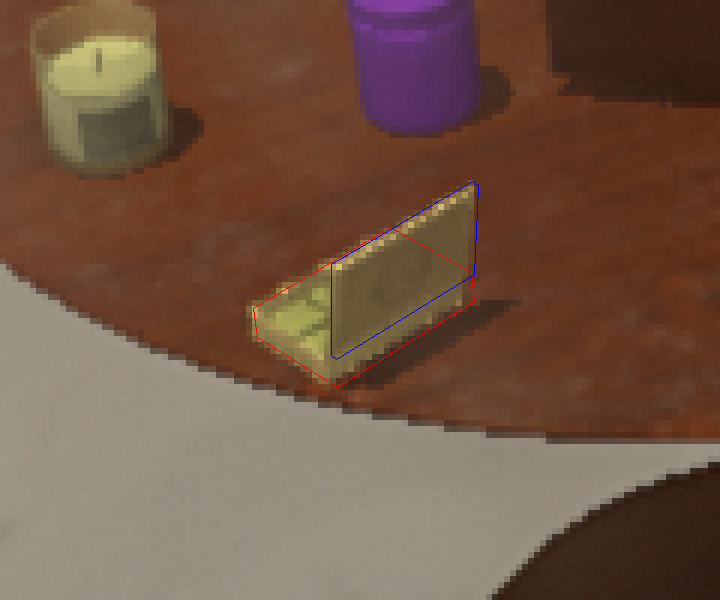

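```bash
cat >> h.py <<'E'
def down(ax,sgn=1):
    x=np.array([ax[0],ax[1],0])*sgn;x/=np.linalg.norm(x);z=np.array([0,0,-1.]);y=np.cross(z,x)
    return R.from_matrix(np.c_[x,y,z]).as_rotvec()
E
python3 - <<'E'
from cell import *
from h import *
grab()
n=np.array([.753,-.656,0]);n/=np.linalg.norm(n);u=np.array([-n[1],n[0],0])
mid=np.array([.493,.101,0])
hov=mid-n*.07+[0,0,.27]
best=None
for s in(1,-1):
    q=ik(hov,down(u,s)); print(s,None if q is None else np.round(q,2))
    if q is not None:
        d=abs(q[5])
        if best is None or d<best[0]: best=(d,s)
rv=down(u,best[1])
try: s=get_state(); movep([.30,-.40,.33],s["eef_rot"])
except Exception as e: print(e)
movep(hov,rv)
move_l(mid-n*.07+[0,0,.15],.15)
s=get_state();print(s["clock"],s["position"],s["contact_force"],s["finger_gap"])
f=grab_frame("wrist");cv2.imwrite("pics/w1.png",f["img"][:,:,::-1])
f=grab_frame("scene");cv2.imwrite("pics/s1.png",f["img"][:,:,::-1])
E
```

```text
1 [ 0.16  0.14 -0.33  1.1  -0.    0.88]
-1 [ 0.16  0.14 -0.33  1.1  -0.   -2.26]
6.6667 [0.44086752 0.14693375 0.15063404] [ 0.06225297 -0.27550338  0.42435863] -0.0004996440961023585
```

View pics/w1.png

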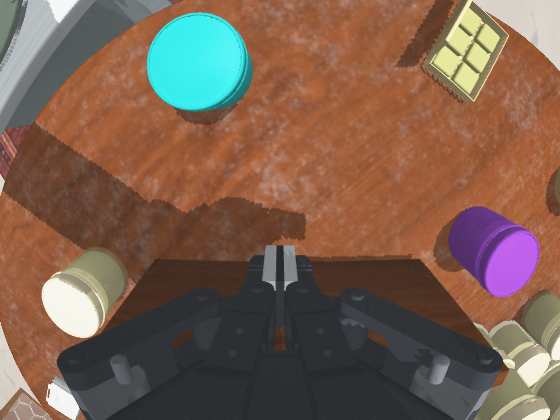

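View pics/s1.png

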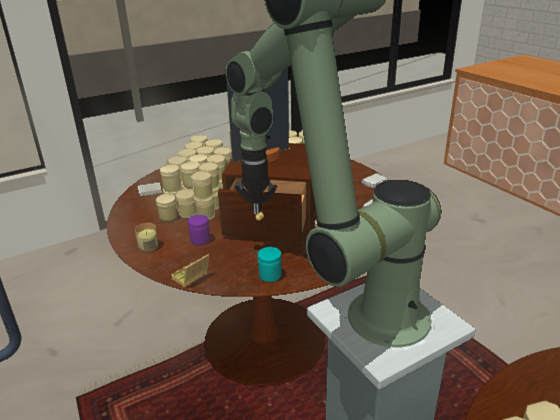

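Run:
```python
from cell import *
from h import *
n=np.array([.753,-.656,0]);n/=np.linalg.norm(n)
mid=np.array([.493,.101,.15])
r=move_l(mid+n*.14,.06,until_force=12)
s=get_state();p=s["position"];print(r,s["clock"],p,(p-mid)@n,s["contact_force"])
f=grab_frame("top");cv2.imwrite("pics/t2.png",cv2.resize(f["img"][130:310,140:420,::-1],None,fx=2.85,fy=2.85))
f=grab_frame("scene");cv2.imwrite("pics/s2.png",cv2.resize(f["img"][120:300,180:360,::-1],None,fx=3.3,fy=3.3))
```

```text
True 9.0333 [0.55224523 0.04844442 0.14896452] 0.07919331602646493 [-0.32158002 -0.60127361  1.84013849]
```

View pics/t2.png

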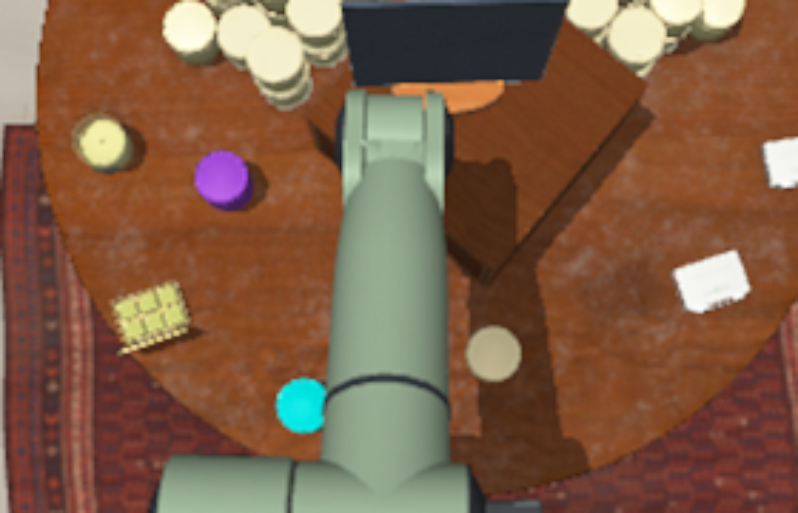

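View pics/s2.png

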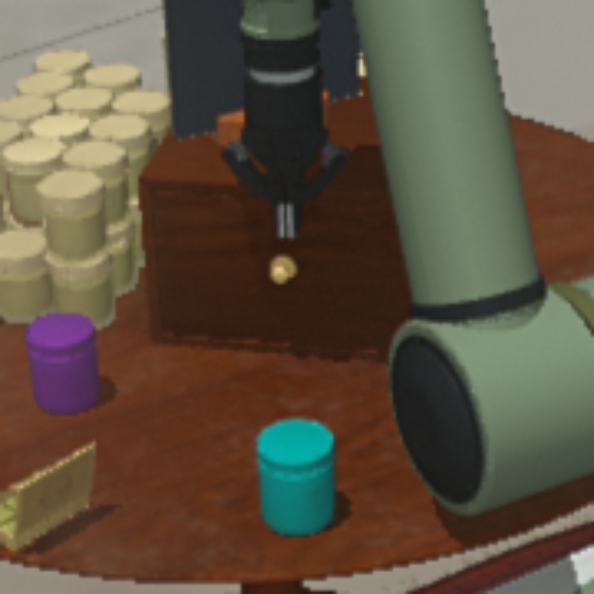

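Run:
```python
from cell import *
from h import *
n=np.array([.753,-.656,0]);n/=np.linalg.norm(n)
p0=get_state()["position"]
r=move_l(p0+n*.015,.02,until_force=15)
s=get_state();p=s["position"];print(r,s["clock"],(p-p0)@n,s["contact_force"])
move_l(p-n*.06,.12)
q=get_state()["position"];move_l([q[0],q[1],.30],.2)
f=grab_frame("wrist");cv2.imwrite("pics/w3.png",f["img"][:,:,::-1])
print(get_state()["contact_force"])
```

```text
True 9.55 -0.00024232348026483928 [ 0.48486185  0.40889355 -0.16851373]
[ 0.66880157 -0.16670938 -0.59394939]
```

View pics/w3.png

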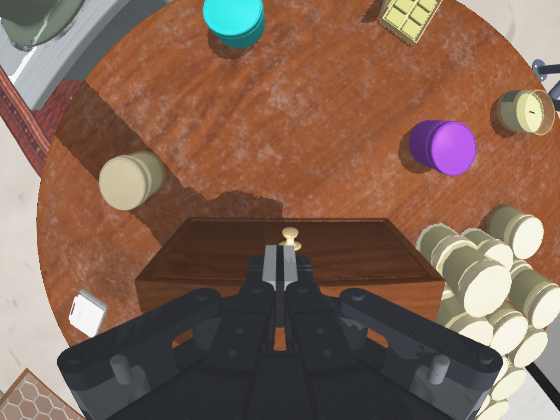

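Run:
```python
from cell import *
from h import *
X=[0.44688,0.37617,3.45708,1.752]
e=np.array([np.cos(X[2]),np.sin(X[2]),0]);ty=np.array([-e[1],e[0],0])
H=np.array([X[0],X[1],0])+.029*e
P=H+e*.06+[0,0,.20]
for s in(1,-1):
    q=ik(P,down(ty,s));print(s,q if q is None else np.round(q,2))
q=ik(P,down(ty,1));q2=ik(P,down(ty,-1))
c=[(abs(v[5]),sg) for v,sg in((q,1),(q2,-1)) if v is not None]
sg=min(c)[1];print(sg)
movep(P,down(ty,sg))
sleep(.2)
s=get_state();f=grab_frame("wrist");im=f["img"][:,:,::-1].copy()
a,l=tinpts(*X)
for g,col in((a,(0,0,255)),(l,(255,0,0))):
    h=projw(f,g,s["position"],s["eef_rot"])
    for p in h: cv2.circle(im,tuple(int(v) for v in p.round()),2,col,-1)
cv2.imwrite("pics/w4.png",im);cv2.imwrite("pics/w4raw.png",f["img"][:,:,::-1]);print(s["clock"],s["position"],P)
import pickle;pickle.dump((f,s),open("w4.pkl","wb"))
```

```text
1 [ 0.62  0.26 -0.36  0.94  0.   -2.84]
-1 [ 0.62  0.26 -0.36  0.94  0.    0.3 ]
-1
12.5583 [0.36335401 0.34796543 0.20034542] [0.36227257 0.3485551  0.2       ]
```

View pics/w4.png

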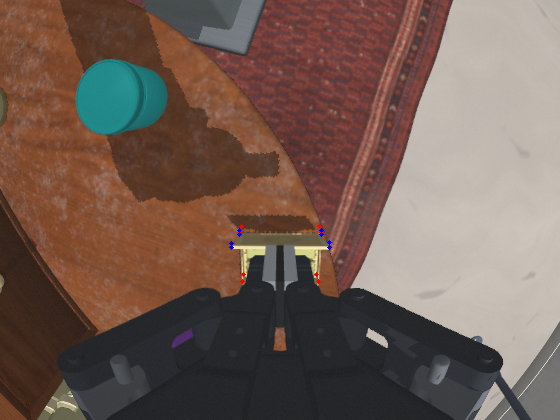

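```bash
cat > lid.py <<'E'
from cell import *
from h import *
X=[0.44688,0.37617,3.45708,1.752]
e=np.array([np.cos(X[2]),np.sin(X[2]),0]);Z=np.array([0,0,1.])
H=np.array([X[0],X[1],.018])+.029*e
def tgt(th,r=.05,o=.004,h=.011):
    c,s=np.cos(th),np.sin(th)
    return H+e*(-r*c+o*s+h)+Z*(r*min(s,1)+o*c)
def shot(k):
    f=grab_frame("scene");cv2.imwrite(f"pics/s{k}.png",cv2.resize(f["img"][210:310,120:260,::-1],None,fx=5,fy=5))
    f=grab_frame("top");cv2.imwrite(f"pics/t{k}.png",cv2.resize(f["img"][190:290,130:270,::-1],None,fx=5,fy=5))
E
python3 - <<'E'
from lid import *
p=H+e*.045; p[2]=.064
q=p.copy();q[2]=.12
move_l(q,.15); move_l(p,.1)
f0=get_state()["contact_force"]
for th in np.arange(1.85,.95,-.13):
    t=tgt(th)
    if th>1.57: t[2]=.064
    move_l(t,.010)
    s=get_state();print(round(th,2),s["clock"],(s["contact_force"]-f0).round(2),(s["position"]-t).round(4))
shot(5)
E
```

```text
1.85 15.8 [0.21 0.61 0.24] [-0.0001 -0.     -0.    ]
1.72 16.575 [-0.28 -0.69  1.04] [ 0. -0. -0.]
1.59 17.3667 [0.27 0.17 0.08] [ 0.0001  0.     -0.    ]
1.46 18.2917 [-0.74 -0.23  0.04] [0.0001 0.     0.0001]
1.33 19.0917 [ 0.39 -1.39  0.59] [ 0.  0. -0.]
1.2 19.8917 [ 1.16 -0.68  0.39] [ 0.  0. -0.]
1.07 20.6917 [ 0.07 -0.68  0.85] [-0.     -0.     -0.0001]
```

View pics/s5.png

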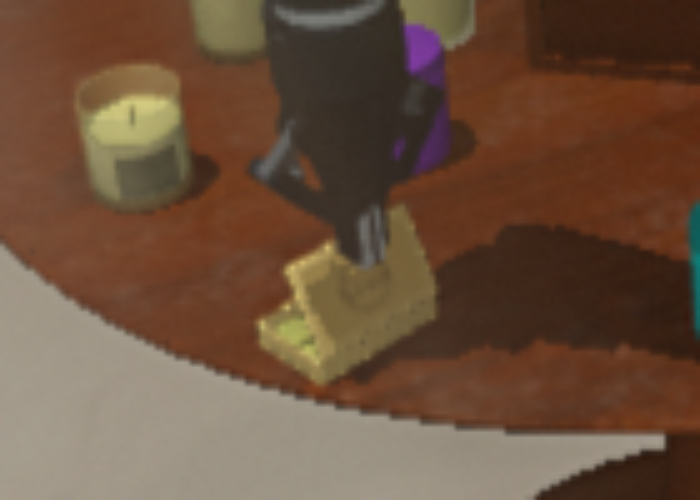

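View pics/t5.png

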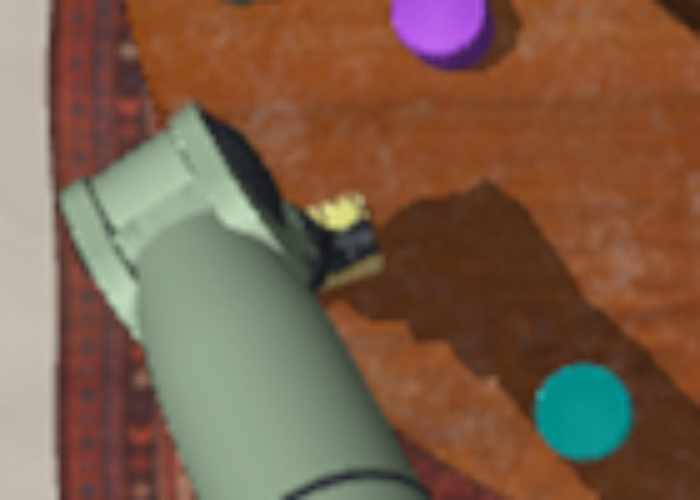

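Run:
```python
from lid import *
for th in list(np.arange(.94,.1,-.13))+[0.06]:
    t=tgt(th); move_l(t,.010)
s=get_state();print(s["clock"],s["contact_force"].round(2),s["position"])
r=move_l(tgt(0)-Z*.008,.010,until_force=8)
s=get_state();print(r,s["clock"],s["contact_force"].round(2),s["position"])
r=move_l(s["position"]-Z*.008,.010,until_force=12)
s=get_state();print(r,s["clock"],s["contact_force"].round(2),s["position"])
shot(6)
```

```text
27.0417 [-0.02 -0.08 -0.48] [0.45602333 0.37912679 0.02491671]
True 27.5667 [-0.31 -0.46  5.33] [0.45639248 0.3793089  0.02239384]
True 27.8833 [-0.76 -0.28  6.4 ] [0.4563791  0.37930378 0.0223645 ]
```

View pics/s6.png

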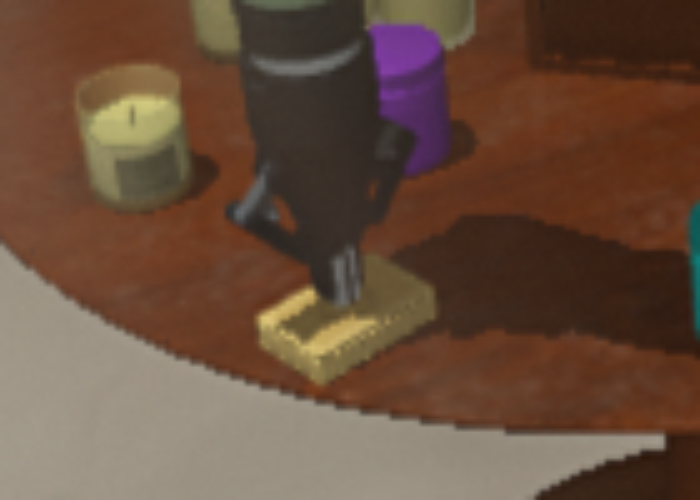

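Run:
```python
from lid import *
p=get_state()["position"]
move_l(p+Z*.03,.03); move_l(p+Z*.15,.15)
s=get_state(); movep([.30,.1,.30],s["eef_rot"]); movep([.25,-.35,.33],s["eef_rot"])
sleep(.3)
for c in("top","scene"):
    f=grab_frame(c)
    a,l=tinpts(*X[:3],0.)
    cc=proj(f,a.mean(0))[0].astype(int)
    im=cv2.resize(f["img"][cc[1]-50:cc[1]+50,cc[0]-60:cc[0]+60,::-1],None,fx=6,fy=6,interpolation=cv2.INTER_NEAREST)
    for q,col in((a,(0,0,255)),(l,(255,0,0))):
        h=cv2.convexHull(((proj(f,q)-cc+[60,50]+.5)*6).astype(np.float32)).astype(np.int32);cv2.polylines(im,[h],True,col,1)
    cv2.imwrite(f"pics/end_{c}.png",im)
    cv2.imwrite(f"pics/full_{c}.png",cv2.resize(f["img"][100:300,100:380,::-1],None,fx=2.8,fy=2.8))
    for n in ["display_jar","tester"]: print(n,c,[bp(f,d["centre"],0).round(3) for d in tip_of(c,n)[:1]])
print(get_state()["clock"])
```

```text
display_jar top [array([ 0.387, -0.064,  0.   ])]
tester top [array([0.68 , 0.437, 0.   ])]
display_jar scene [array([ 0.382, -0.065, -0.   ])]
tester scene [array([0.681, 0.43 , 0.   ])]
33.6833
```

View pics/end_top.png

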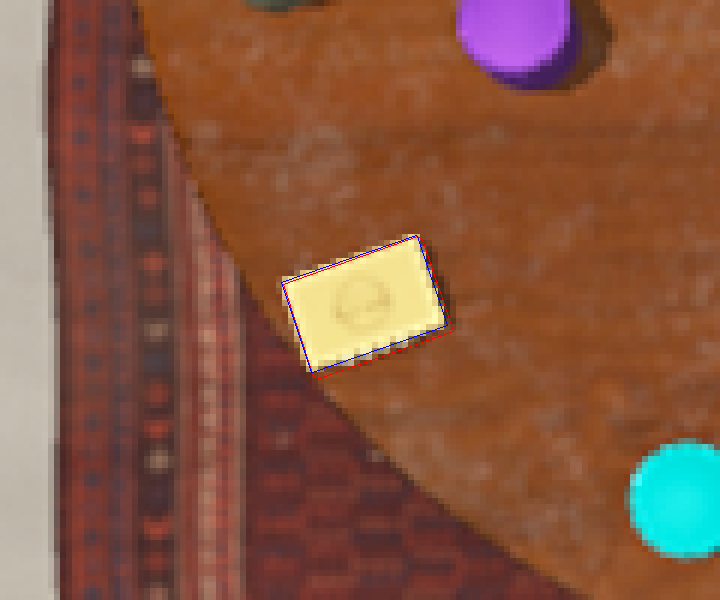

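View pics/end_scene.png

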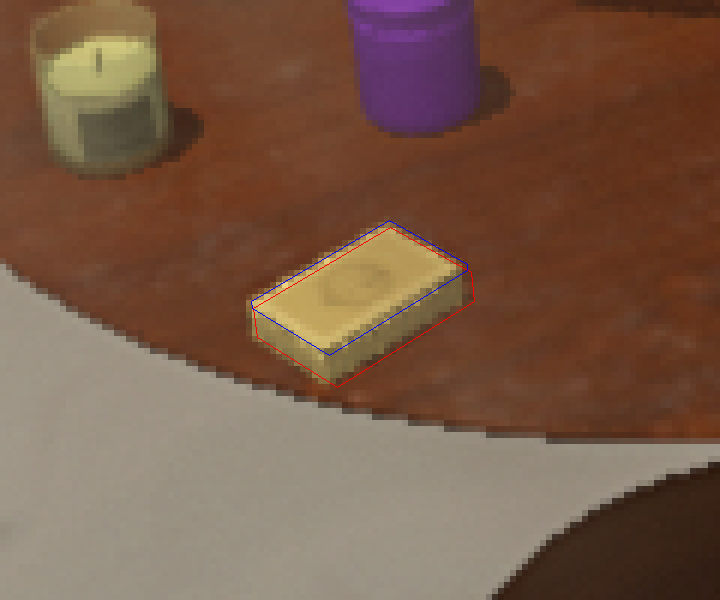

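View pics/full_top.png

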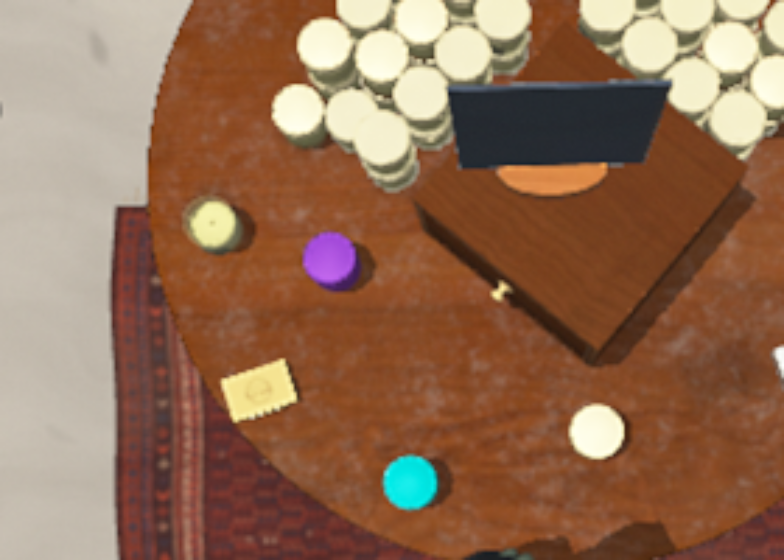

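View pics/full_scene.png

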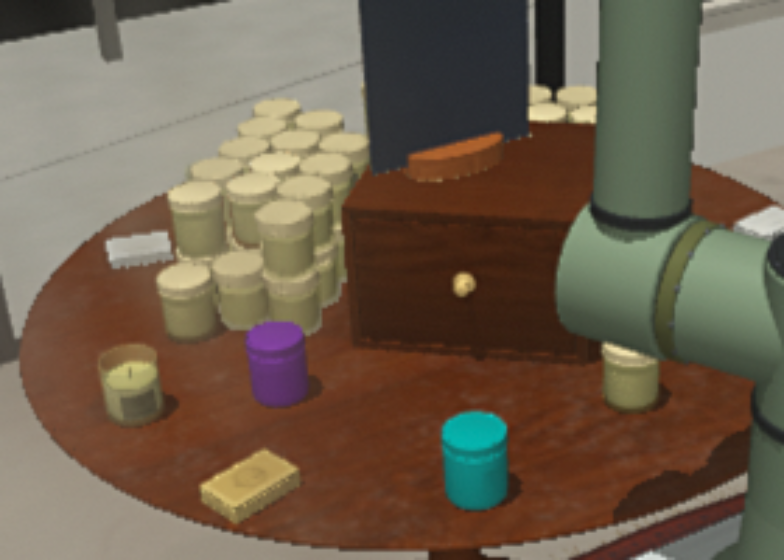

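Run:
```python
from cell import *
print(sign_off())
```

```text
the job is handed in; nothing more can be done
None
```

The drawer and the tin's lid are both shut, and I handed the job in after about 34 of the 64 s. No verdict was reported.

- **Drawer:** I pushed it home at 0.06 m/s with the shut fingertips just above the knob. A second push met a hard stop with no further travel, and the front looks flush in the wrist, top and scene pictures. I could not see the two jars inside once it was closed, so their standing upright is not checked.
- **Tin lid:** I folded the lid over along its arc at about 10 mm/s and pressed it down twice. The fingertip stopped at 22.4 mm, against 22 mm for the shut tin. In the final top and scene pictures it looks shut and lies flat, within about 3 mm of where it was first measured.
- **Bystanders:** The detector put the display jar and the tester 5–14 mm from their first positions. The tester sits on the same pixels in the before and after pictures, and the arm was never commanded near the tester or the jar, so I put that down to detection scatter. I did not re-measure the card holder, but the arm passed only high above that side of the table.

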